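# Shut the steam, fit the bleed knob and hold it pressed

## Robot

A 6-joint arm with a two-finger parallel gripper is mounted at the origin on the work surface. World frame = base frame: x ahead of the robot, y to its left, z up, the work surface at z = 0. Lengths are in m, angles in rad, forces in N, time in s.
With the tool pointing down it reaches from about 0.4 to 0.825 m from the base axis. Payload 7 kg.
Tool frame: the origin (TCP) lies at the very end of the fingers, on their centre line; the grasp point (between the pads) lies 19 mm behind it; y points along the fingers, x is the direction in which the jaws open and shut, and the axes are right-handed (so a half turn about y gives the same grasp; the last joint's range is limited). The gripper opens to 88 mm and grips with 3 to 60 N. Pads are 19 mm wide; open, the fingers measure 130 mm over their backs; the gripper's body (78 mm by 193 mm) begins 47 mm behind the grasp point.
Start: joints at [-0.819, 0.359, 0.012, 0, -1.224, -0.288], TCP at [0.302, -0.604, 0.227] pointing down, gripper open.
Joint ranges: [-3.07, 3.07], [-1.43, 2.12], [-1.02, 1.25], [-3.03, 1.67], [-3.05, -0], [-3.03, 3.03]. Speed limits (rad/s): [2.39, 2.39, 3.01, 3.14, 3.14, 3.14].

## Interface

Orientations are given as [roll, pitch, yaw] about the fixed x, y, z axes, in that order (R = Rz(yaw) Ry(pitch) Rx(roll)).
In Python, from station import arm gives the robot as it stands.
- The arm moves only by the tool move_arm, never from a script. Its arguments are lists of equal length, an entry for each row: "jaw": the closure, from 0 (fully open) to 1 (shut); "offset": the shift along the tool's x, y, z in m, a list of three; "roll": the turn about the tool's y in rad. In form: {"jaw": [jaw, ...], "offset": [[dx, dy, dz], ...], "roll": [roll, ...]}. A call has 1 to 5 rows; each row shifts and turns the commanded pose from where the row before left it, along the tool's axes as they then stand; what a row does not reach is not made up. A row lasts 1/8 s, in which the tool goes at most 62.5 mm and 10.7 degrees, less where a joint would pass 70% of its speed; a pose out of reach is approached as far as the arm can. A call is refused whole if a number of a shift passes 0.0625 or a number of a turn 0.188, either way. A call with a gripper value outside its range is refused whole. The fingers move at their own pace and stop on an object; "grip_force" is the grip in N (left out, the last holds). Time passes only in rows, so rows that do not move let the fingers close. It gives the time, the measured TCP pose, the force and the opening at its end, in the units of the state.
- arm.get_state(): the state, without advancing time (a new reading comes with each control period).
- arm.grab_frame(name): name is "side" or "top" or "wrist"; returns a dict with "pixels" (400x640x3 uint8, blue, green, red), "fovy" (degrees; the focal length in pixels is half the picture's height over the tangent of half this angle, whatever the lens; pixels are square), "cx", "cy" (the principal point, pixels), "position" and "attitude" of the camera in the world; the wrist camera has in their place "hand_eye" (4x4, takes a point from camera to tool coordinates, whose origin is the TCP and whose axes are the tool frame's). Camera axes: x right, y down, z forward; pixel columns grow to the right and rows downward; lengths in m; the calibration is good to about 2 mm. A picture is of the moment at which its call begins: read the wrist's pose just before it. There is no depth.
- arm.job_done(): hands the job in, once; it reports no verdict.
Trained networks look in a picture, given as the dict that the camera call returned (one of the last four; its "shot" number tells which), for a name from the list of things; names that differ only in an ending like _2 or _b are one class to them, and where a whole thing is asked for, a point or a joint stands for the part that bears it (a point fixed in the world has none). Each returns a list of dicts, best first, with "p" (0 to 1); they miss things now and then, are a little off and sometimes report something else, mostly with a low value. They report only what shows in the picture. A call takes as long as a camera call. They do not tell look-alikes from the thing itself.
- arm.recognise(picture, thing): "position" ([x, y, z] in m, in world coordinates, good to about 4 mm: the middle of the surface that is visible of it).
- arm.landmark_of(picture, thing): "position" ([x, y, z] in m, in world coordinates, good to about 4 mm: a listed point, or the origin of a listed thing).
The state is a dict: "t": time; "q": joint angles; "qd": joint speeds; "joint_efforts": joint torques, N m; "eef_pos": TCP position; "ee_rot": TCP orientation; "force": force on the tool from outside, world axes, zero at the start; "moment": the same for the moment, N m; "width": finger opening in m.
Only numpy, scipy, OpenCV 4.12 (cv2) and the standard library are available. Lean on these libraries where they do the work, as an engineer would, in place of code of your own. Each camera call takes 0.05 s, during which the arm holds its last target.

## Task

First shut off the steam at the stop valve: turn its handwheel clockwise, seen from above, all the way to its stop (it will likely take several grips). Then pick up the loose pointer knob, turn it so that its pointer lies over the flat of the bleed valve's bare spindle, push it fully home and keep pressing so that the spindle stays pushed in: the program finishes while the fingers are still on the knob, holding it down. Leave the wheel shut and everything else on the table undisturbed.

Things in the scene. Friction and masses are not known exactly. Their poses are not given: they have to be found in the camera images.
- wheel (a joint): The stop valve's handwheel, turning about a vertical axis. In rad; grows as it turns clockwise seen from above (closing). 3.6 = fully shut against its stop; starts between 0.4 and 1.4. Friction about 0.08 N m; it stays where it is left. The raised rib on its top points straight at the steel post on the foot when shut.
- wheel_centre (a point): Centre of the handwheel, on its axis, half-way up the rim, 65 mm above the table; turns with the wheel. The wheel is a solid dark fluted disc, 62 mm in diameter, from 54 to 76 mm high (hub and rib to 80 mm). It can be gripped across its diameter from above at any angle; the open fingers can be turned back round it without lifting.
- stop_valve: The stop valve under the handwheel, fixed; origin on the wheel's axis at table height. Beneath the wheel: a neck 21 mm thick down to 36 mm, a brass body 50 mm in diameter with two 20 mm pipe stubs (nuts up to 36 mm high) reaching 60 mm out, a round foot 100 mm in diameter, 8 mm thick, with an 8 mm post up to 36 mm, 41 mm from the axis along -x.
- spindle (a joint): Travel of the bleed valve's spindle, straight down into the valve against a spring, in m: 0 = out, 0.006 = fully in against a hard stop. About 3 N starts it, 6 N brings it fully in; it springs back out when released. It cannot turn.
- spindle_tip (a point): Centre of the top end of the bleed valve's bare steel spindle, on the axis of its round part, 74 mm above the table when out; z up, x the way the flat faces. An upright D-shaft 14 mm in diameter, standing 28 mm out of its collar, with one flat 3.5 mm from the axis and a 1.5 mm chamfer round the tip.
- bleed_valve: The bleed valve that carries the spindle, fixed; origin on the spindle's axis at table height. A brass body 52 mm in diameter and 40 mm high with a hexagonal steel collar up to 46 mm, on a round foot 90 mm in diameter; its single pipe stub (60 mm out, up to 35 mm high) points the opposite way to the spindle's flat.
- knob_grip (a point): The loose grey plastic pointer knob, 60 to 130 g, upright on the table: middle of its grip bar, on its axis, 35 mm above its underside; z up, x towards the pointer. A round skirt 54 mm in diameter, 22 mm high, carries a bar 18 mm wide, 22 to 48 mm above the underside, from -22 to +25 mm along x: parallel sides up to +12 mm, then tapering to the nose; a thin dark line on top of the nose.
- knob_seat (a point): Centre of the roof of the knob's bore, on its axis, 18 mm above its underside; axes as knob_grip. The bore, open below, 18 mm deep, is a D: 16 mm in diameter, flat 4.5 mm from the axis on the pointer's side (+x): 1 mm clearance. It goes on only with the pointer over the spindle's flat (within about 0.1 rad). Fully home, this point meets spindle_tip; the skirt stays clear of the valve.
- plug: A bystander, loose: a small plain grey round cap without pointer, 42 mm diameter, 24 mm high; origin at its underside centre.
- spool: A bystander, loose: a wooden reel of pale thread standing upright, 32 mm diameter, 40 mm high; origin at its underside centre.
- screwdriver: A bystander, loose: a screwdriver lying flat; origin at its underside, middle of the tool.
- clothes_brush: A bystander, loose: a wooden clothes brush, bristles down, 150 x 50 x 38 mm; origin at its underside centre.
- clapper: A bystander, loose: a rounded block of pale wood, 200 x 62 x 45 mm; origin at its underside centre.
- thread_cone: A bystander, loose: a cone of pale grey thread, 68 mm diameter, 95 mm high; origin at its underside centre.
There are look-alikes about, which are no part of the job. What is shaped like the bleed_valve but green is not meant.

How it is judged:
By the outcome, as a careful person would: the job done as asked, in the order asked, and still so for the second after the job is handed in, while the arm keeps its last pose, push and grip.
It also fails if it takes over 61 s, if anything falls off the work surface, if the arm or the gripper's body presses on something with over 40 N, if the wrist force passes 120 N, or if a joint passes its speed limit or range.

## Working session

There is one attempt and no reset: what is moved stays moved. The work goes in short steps, Python scripts to look and compute and a tool call to move; the robot and the scene stay as the last step left them, time stands still between calls to the robot, and variables do not carry over. Pictures are saved under pics/ and viewed, and the job is handed in when it is done.

Besides the shell and the picture viewer there is one more tool, called after "Request:" as name([rows], argument=value, ...), one row to a line, values as JSON. move_arm: Moves the arm, as the interface text tells. Its arguments: {"type":"object","properties":{"jaw":{"type":"array","items":{"type":"number"}},"offset":{"type":"array","items":{"type":"array","items":{"type":"number"}}},"roll":{"type":"array","items":{"type":"number"}},"grip_force":{"type":"number"}},"required":["jaw","offset","roll"]}

```bash
mkdir -p pics; ls
cat > h.py <<'E'
import numpy as np, cv2
from scipy.spatial.transform import Rotation as R
from station import arm
E
python3 - <<'E'
from h import *
s=arm.get_state(); print({k:np.round(v,4) for k,v in s.items()})
for n in ("top","side"):
    f=arm.grab_frame(n); cv2.imwrite(f"pics/{n}0.png",f["pixels"])
    print(n,f["fovy"],f["cx"],f["cy"],f["position"],f["attitude"])
    for th in ("wheel_centre","spindle_tip","knob_grip","stop_valve","bleed_valve","plug"):
        print(th,[(np.round(d["position"],3),round(d["p"],2)) for d in arm.landmark_of(f,th)])
E
```

```text
pics
{'t': np.float64(0.0), 'q': array([-8.1890e-01,  3.5940e-01,  1.1100e-02, -3.0000e-04, -1.2241e+00,
       -2.8810e-01]), 'qd': array([ 0.0015, -0.0006,  0.0004, -0.0013,  0.0003,  0.0011]), 'joint_efforts': array([ 7.00000e-04, -5.82716e+01,  2.93058e+01,  6.99700e+00,
        7.00000e-03, -2.00000e-04]), 'eef_pos': array([ 0.3017, -0.6033,  0.2256]), 'ee_rot': array([-1.5706e+00, -1.7000e-03,  2.0345e+00]), 'force': array([-0.1252, -0.5631, -0.2347]), 'moment': array([ 0.009 ,  0.0269, -0.002 ]), 'width': np.float64(0.0882)}
top 50.762632845208344 314.51347240456124 196.93472100043905 [0.467892   0.01248474 1.15194067] [-3.03284367 -0.00597476 -1.55810095]
wheel_centre [(array([ 0.543, -0.207,  0.063]), 0.67)]
spindle_tip [(array([0.54 , 0.252, 0.069]), 0.43), (array([0.375, 0.238, 0.076]), 0.42), (array([ 0.539,  0.246, -0.003]), 0.39), (array([0.698, 0.277, 0.071]), 0.37)]
knob_grip [(array([0.531, 0.013, 0.032]), 0.8), (array([ 0.538,  0.25 , -0.006]), 0.34), (array([0.528, 0.015, 0.02 ]), 0.31)]
stop_valve [(array([ 0.543, -0.206, -0.004]), 0.56), (array([ 0.455,  0.434, -
[... 171 characters left out ...]
, -0.003]), 0.31)]
plug [(array([ 0.683, -0.043,  0.001]), 0.53), (array([ 0.455,  0.439, -0.003]), 0.17)]
side 43.65730401674899 321.13428576435547 200.4545511204265 [0.25707503 1.09640007 1.30238683] [-2.38234835 -0.00904502 -2.87255422]
wheel_centre [(array([ 0.545, -0.208,  0.064]), 0.74)]
spindle_tip [(array([0.543, 0.252, 0.074]), 0.59), (array([0.701, 0.28 , 0.071]), 0.47), (array([0.533, 0.014, 0.016]), 0.24)]
knob_grip [(array([0.526, 0.011, 0.03 ]), 0.72)]
stop_valve [(array([ 0.547, -0.205, -0.002]), 0.61)]
bleed_valve [(array([0.376, 0.241, 0.   ]), 0.92), (array([ 0.537,  0.252, -0.002]), 0.83), (array([0.701, 0.276, 0.001]), 0.62)]
plug [(array([ 0.68 , -0.05 ,  0.002]), 0.49)]
```

View pics/top0.png

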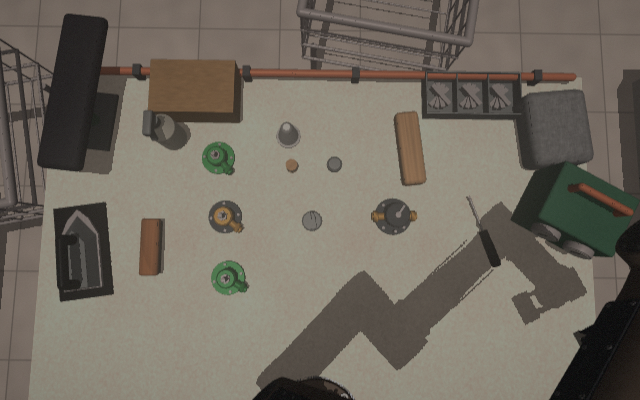

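View pics/side0.png

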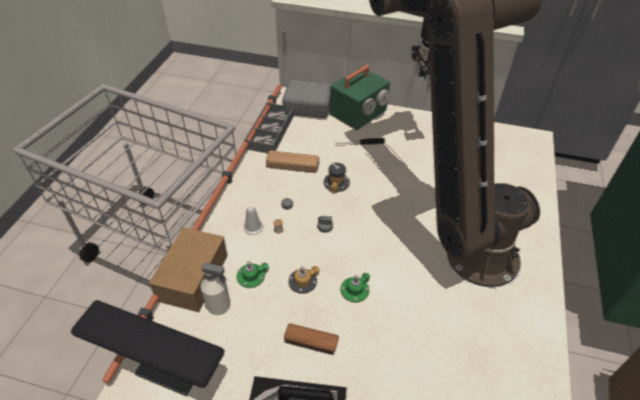

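The brass bleed valve is at px (226,217) in the top view. The green look-alikes are at (219,157) and (229,278). The handwheel is at (395,216) and the knob at (312,221). I'll zoom in on these.

Run:
```python
from h import *
f=cv2.imread("pics/top0.png")
o=[cv2.resize(f[y-25:y+25,x-25:x+25],(390,390),interpolation=cv2.INTER_CUBIC) for x,y in((226,217),(395,216))]
cv2.imwrite("pics/z0.png",np.hstack(o))
o=[cv2.resize(f[y-25:y+25,x-25:x+25],(390,390),interpolation=cv2.INTER_CUBIC) for x,y in((312,221),)]
s=cv2.imread("pics/side0.png");o+=[cv2.resize(s[y-25:y+25,x-25:x+25],(390,390),interpolation=cv2.INTER_CUBIC) for x,y in((337,178),)]
cv2.imwrite("pics/z1.png",np.hstack(o))
```

```text
(no output)
```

View pics/z0.png

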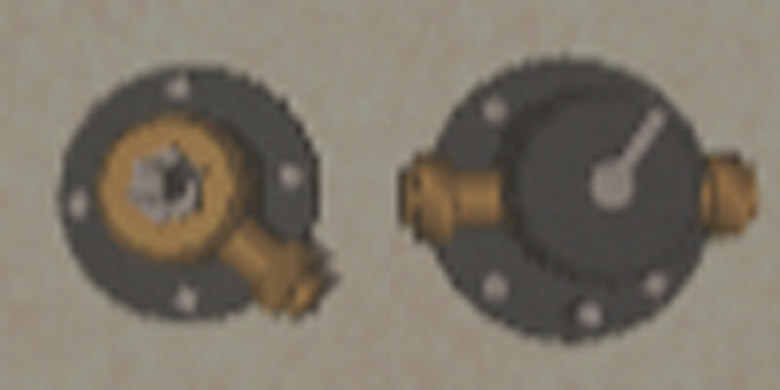

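View pics/z1.png

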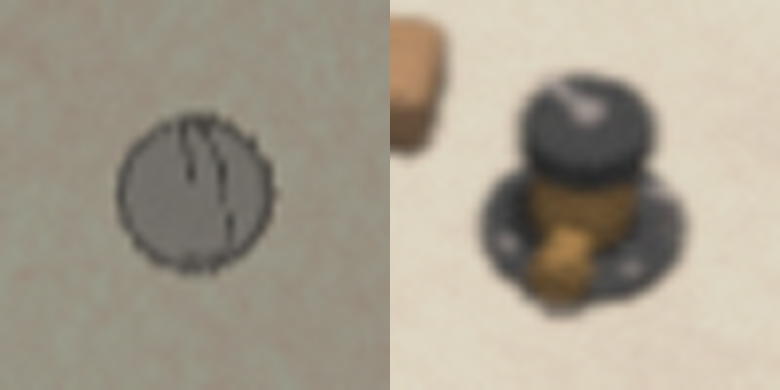

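Request:
move_arm([
  [0.03,0,-0.048],
  [0.03,0,-0.048],
  [0.03,0,-0.048],
  [0.03,0,-0.048],
  [0.03,0,-0.048],
], jaw=[0,0,0,0,0], roll=[0,0,0,0,0])

```text
t: 1.32
eef_pos: [0.4503, -0.3606, 0.2269]
ee_rot: [-1.571, 0.001, 2.035]
force: [1.8, -0.2, -0.2]
width: 0.0875
```

Request:
move_arm([
  [0.03,0,-0.048],
  [0.03,0,-0.048],
  [0.03,0,-0.048],
  [0,0,0],
], jaw=[0,0,0,0], roll=[0,0,0,0])

```text
t: 1.82
eef_pos: [0.5398, -0.2142, 0.2266]
ee_rot: [-1.571, 0.0, 2.039]
force: [-0.2, -0.1, -0.8]
width: 0.0876
```

```bash
cat >> h.py <<'E'
def st():
    s=arm.get_state(); print({k:np.round(s[k],4) for k in("t","q","eef_pos","ee_rot","force","width")}); return s
def togo(s,p):
    M=R.from_euler("xyz",s["ee_rot"]).as_matrix(); return np.round(M.T@(np.array(p)-s["eef_pos"]),4)
def wr(name):
    s=arm.get_state(); f=arm.grab_frame("wrist")
    M=np.eye(4); M[:3,:3]=R.from_euler("xyz",s["ee_rot"]).as_matrix(); M[:3,3]=s["eef_pos"]
    T=M@np.array(f["hand_eye"]); cv2.imwrite(f"pics/{name}.png",f["pixels"]); return s,f,T
def tocam(f):
    T=np.eye(4);T[:3,:3]=R.from_euler("xyz",f["attitude"]).as_matrix();T[:3,3]=f["position"];return T
def ray(f,T,u,v,z):
    F=200/np.tan(np.radians(f["fovy"])/2); d=T[:3,:3]@np.array([(u-f["cx"])/F,(v-f["cy"])/F,1]); o=T[:3,3]
    return o+d*(z-o[2])/d[2]
def proj(f,T,p):
    F=200/np.tan(np.radians(f["fovy"])/2); c=T[:3,:3].T@(np.array(p)-T[:3,3]); return F*c[:2]/c[2]+[f["cx"],f["cy"]]
def lm(f,th,fn=None):
    print(th,[(np.round(d["position"],4),round(d["p"],2)) for d in arm.landmark_of(f,th)])
E
python3 - <<'E'
from h import *
st(); s,f,T=wr("w1"); lm(f,"wheel_centre"); lm(f,"stop_valve"); print(f["fovy"],f["hand_eye"])
E
```

```text
{'t': np.float64(1.825), 'q': array([-4.1400e-02,  2.0450e-01, -2.0180e-01, -2.0000e-04, -1.1640e+00,
       -1.0613e+00]), 'eef_pos': array([ 0.5398, -0.2142,  0.2266]), 'ee_rot': array([-1.5713e+00,  1.0000e-04,  2.0389e+00]), 'force': array([-0.1819, -0.0545, -0.8145]), 'width': np.float64(0.0876)}
wheel_centre [(array([ 0.5464, -0.2083,  0.0657]), 0.76)]
stop_valve [(array([ 0.5489, -0.2062,  0.0024]), 0.84)]
62.69810973019917 [[ 9.99999488e-01 -9.65528182e-04  3.03172673e-04  5.01857265e-04]
 [-5.52823063e-04 -2.70246778e-01  9.62790929e-01 -1.56921283e-01]
 [-8.47670337e-04 -9.62790604e-01 -2.70247173e-01  7.26338449e-02]
 [ 0.00000000e+00  0.00000000e+00  0.00000000e+00  1.00000000e+00]]
```

View pics/w1.png

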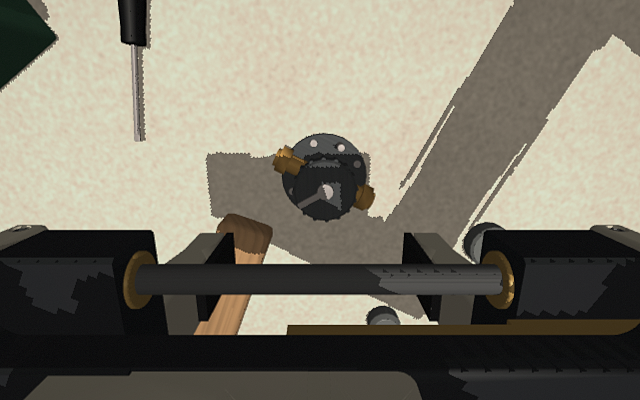

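The wheel hub is at px (327,191) and the rib end at (303,208). A bright spot that may be the post is at (341,148).

Run:
```python
from h import *
s,f,T=wr("w1b"); h=ray(f,T,327,190,.08); r=ray(f,T,303,208,.08); p=ray(f,T,341,148,.036); p2=ray(f,T,314,144,.036)
print(h,r,p,p2)
an=lambda a:np.arctan2(*(a-h)[1::-1])
print(an(r),an(p),an(p2), np.linalg.norm((p-h)[:2]), np.linalg.norm((p2-h)[:2]))
c=np.array([.5445,-.2075,0]); 
for q in ([0,0,.08],[-.041,0,.036],[-.0395,0,.008],[0,0,.065]): print(proj(f,T,c+q))
cv2.imwrite("pics/w1z.png",cv2.resize(f["pixels"][120:230,260:390],None,fx=5,fy=5,interpolation=cv2.INTER_CUBIC))
```

```text
[ 0.53863057 -0.20692762  0.08      ] [ 0.5650707  -0.21956963  0.08      ] [ 0.50082787 -0.20829385  0.036     ] [ 0.5098015  -0.23563592  0.036     ]
-0.44600488895851176 -3.10546735133825 -2.3582934276703265 0.03782737733749776 0.04068516176857556
[323.6907811  195.04936433]
[340.49344758 150.6051048 ]
[338.26974855 148.50615989]
[323.44423396 191.10131455]
```

View pics/w1z.png

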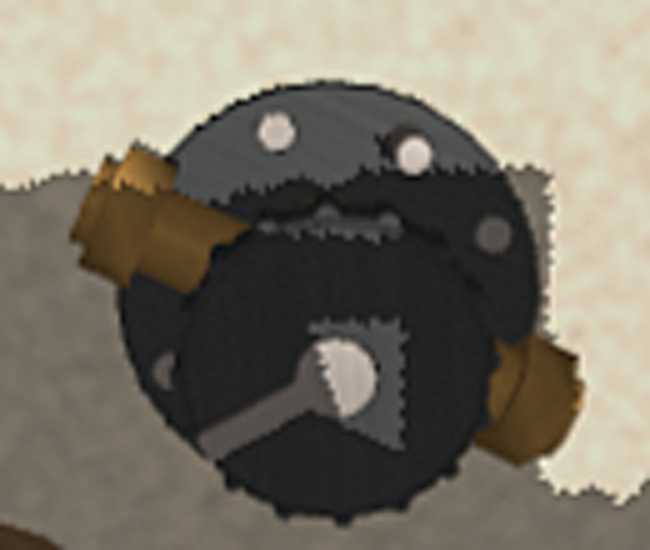

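Run:
```python
from h import *
s,f,T=wr("w1c"); h=ray(f,T,327.6,195.6,.08); r=ray(f,T,301,208,.08); p=ray(f,T,342.6,151,.036)
an=lambda a:np.arctan2(*(a-h)[1::-1])
print(h,an(r),an(p),np.linalg.norm((p-h)[:2]), np.linalg.norm((r-h)[:2]),togo(s,[.5435,-.205,.12]))
```

```text
[ 0.54316763 -0.20437095  0.08      ] -0.6566942323805967 -3.1076044563477083 0.04046672957460576 0.028549357254180292 [ 0.0088  0.1066 -0.011 ]
```

Request:
move_arm([
  [0.009,0,-0.011],
  [0,0.02,0],
  [0,0.02,0],
  [0,0.02,0],
  [0,0.02,0],
], jaw=[0,0,0,0,0], roll=[0,-0.18,-0.18,-0.18,-0.18])

```text
t: 2.7
eef_pos: [0.5438, -0.2045, 0.146]
ee_rot: [-1.571, 0.0, 2.759]
force: [0.2, -0.2, -1.3]
width: 0.0874
```

Request:
move_arm([
  [0,0.02,0],
  [0,0,0],
  [0,0,0],
  [0,0,0],
  [0,0,0],
], jaw=[0,0,0,0,0], roll=[-0.18,-0.18,-0.18,-0.18,-0.18])

```text
t: 3.32
eef_pos: [0.5438, -0.2045, 0.1266]
ee_rot: [-1.571, 0.0, -2.624]
force: [0.1, -0.8, -0.6]
width: 0.0881
```

Request:
move_arm([
  [0,0,0],
  [0,0,0],
  [0,0,0],
], jaw=[0,0,0], roll=[-0.18,-0.1,0])

```text
t: 3.7
eef_pos: [0.5438, -0.2044, 0.1266]
ee_rot: [-1.571, 0.0, -2.35]
force: [0.3, 0.9, 0.3]
width: 0.0878
```

Run:
```python
from h import *
s=st(); print(togo(s,[.5435,-.205,.046]));s,f,T=wr("w2"); lm(f,"wheel_centre")
```

```text
{'t': np.float64(3.7), 'q': array([-0.0231,  0.2899, -0.3335,  0.    , -0.9473,  0.8146]), 'eef_pos': array([ 0.5438, -0.2044,  0.1266]), 'ee_rot': array([-1.5707e+00,  1.0000e-04, -2.3501e+00]), 'force': array([0.2681, 0.8697, 0.3055]), 'width': np.float64(0.0878)}
[0.0006 0.0806 0.0002]
wheel_centre [(array([ 0.5477, -0.2059,  0.0652]), 0.6)]
```

View pics/w2.png

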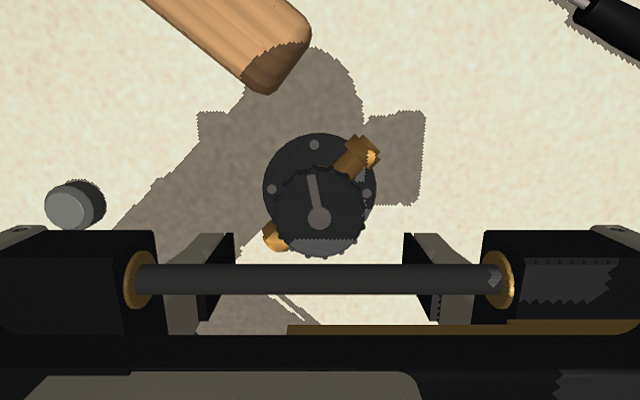

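The hub at px (319,217) sits on the jaw centre line, so I'll go straight down.

Request:
move_arm([
  [0,0.03,0],
  [0,0.03,0],
  [0,0.02,0],
  [0,0,0],
  [0,0,0],
], jaw=[0,0,0,0,0], roll=[0,0,0,0,0], grip_force=25)

```text
t: 4.42
eef_pos: [0.5444, -0.2044, 0.0474]
ee_rot: [-1.57, 0.0, -2.349]
force: [0.9, -0.3, -0.3]
width: 0.0875
```

Request:
move_arm([
  [0,0,0],
  [0,0,0],
  [0,0,0],
  [0,0,0],
  [0,0,0],
], jaw=[1,1,1,1,1], roll=[0,0,0,0,0])

```text
t: 5.05
eef_pos: [0.5435, -0.2047, 0.0469]
ee_rot: [-1.571, -0.001, -2.349]
force: [-3.0, -4.4, 6.2]
width: 0.0613
```

Gripped at 61 mm. Now turning.

Request:
move_arm([
  [0,0,0],
  [0,0,0],
  [0,0,0],
  [0,0,0],
  [0,0,0],
], jaw=[1,1,1,1,1], roll=[0.15,0.15,0.15,0.15,0.15])

```text
t: 5.68
eef_pos: [0.5439, -0.2045, 0.0469]
ee_rot: [-1.57, 0.0, -3.103]
force: [-1.9, -2.7, 4.7]
width: 0.0617
```

Request:
move_arm([
  [0,0,0],
  [0,0,0],
  [0,0,0],
  [0,0,0],
  [0,0,0],
], jaw=[1,1,1,1,1], roll=[0.15,0.15,0.15,0.15,0.15])

```text
t: 6.3
eef_pos: [0.5445, -0.2047, 0.047]
ee_rot: [-1.571, 0.001, 2.43]
force: [0.2, -4.5, 2.8]
width: 0.0609
```

Run:
```python
from h import *
s=st(); print(s["moment"])
```

```text
{'t': np.float64(6.3), 'q': array([-0.0231,  0.383 , -0.415 ,  0.0008, -0.7716, -0.689 ]), 'eef_pos': array([ 0.5445, -0.2047,  0.047 ]), 'ee_rot': array([-1.5712e+00,  1.3000e-03,  2.4300e+00]), 'force': array([ 0.2185, -4.5339,  2.7626]), 'width': np.float64(0.0609)}
[-1.4463656   0.22112402  0.09194133]
```

Request:
move_arm([
  [0,0,0],
  [0,0,0],
  [0,0,0],
  [0,0,0],
  [0,0,0],
], jaw=[1,1,1,1,1], roll=[0.15,0.15,0.15,0.15,0.15])

```text
t: 6.92
eef_pos: [0.5447, -0.2051, 0.047]
ee_rot: [-1.572, 0.001, 1.68]
force: [0.8, -7.9, 0.5]
width: 0.0607
```

Request:
move_arm([
  [0,0,0],
  [0,0,0],
  [0,0,0],
], jaw=[1,1,1], roll=[0.1,0.05,0])

```text
t: 7.3
eef_pos: [0.5447, -0.2052, 0.047]
ee_rot: [-1.573, 0.001, 1.534]
force: [0.3, -7.6, 1.0]
width: 0.0613
```

Run:
```python
from h import *
s=st(); print(s["moment"]); wr("w3")
```

```text
{'t': np.float64(7.3), 'q': array([-2.380e-02,  3.832e-01, -4.148e-01,  1.500e-03, -7.711e-01,
       -1.585e+00]), 'eef_pos': array([ 0.5447, -0.2052,  0.047 ]), 'ee_rot': array([-1.5725e+00,  1.0000e-03,  1.5339e+00]), 'force': array([ 0.3333, -7.5681,  0.986 ]), 'width': np.float64(0.0613)}
[-2.62941442 -0.24090789 -0.05290263]
```

View pics/w3.png

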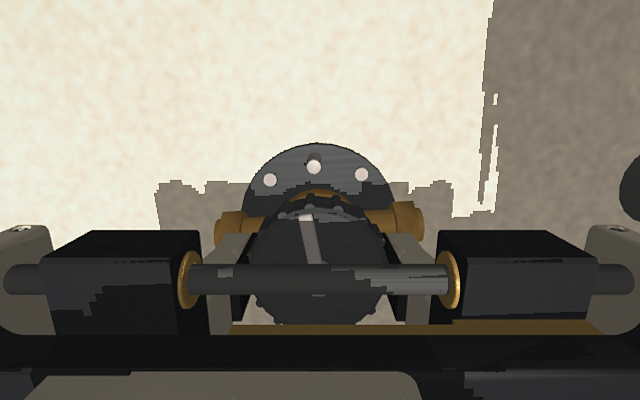

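The rib tip at px (305,218) points slightly left of the post at (314,160), so it needs a little more.

Request:
move_arm([
  [0,0,0],
  [0,0,0],
  [0,0,0],
  [0,0,0],
], jaw=[1,1,1,1], roll=[0.05,0.05,0.05,0])

```text
t: 7.85
eef_pos: [0.5452, -0.2054, 0.047]
ee_rot: [-1.573, 0.001, 1.386]
force: [1.7, -9.5, -0.3]
width: 0.0609
```

Run:
```python
from h import *
s=st(); print(s["moment"]);
```

```text
{'t': np.float64(7.85), 'q': array([-0.0237,  0.3836, -0.4146,  0.0023, -0.7704, -1.7339]), 'eef_pos': array([ 0.5452, -0.2054,  0.047 ]), 'ee_rot': array([-1.5733e+00,  1.2000e-03,  1.3856e+00]), 'force': array([ 1.6859, -9.4523, -0.2841]), 'width': np.float64(0.0609)}
[-3.22619513 -0.71384128  0.55253169]
```

Request:
move_arm([
  [0,0,0],
  [0,0,0],
  [0,0,0],
  [0,0,0],
], jaw=[1,1,1,1], roll=[0.05,0.05,0.05,0])

```text
t: 8.35
eef_pos: [0.5468, -0.2061, 0.0474]
ee_rot: [-1.576, 0.001, 1.237]
force: [5.9, -14.1, -2.8]
width: 0.0615
```

Run:
```python
from h import *
s=st(); print(s["moment"]);s,f,T=wr("w4"); cv2.imwrite("pics/w4z.png",cv2.resize(f["pixels"][130:330,220:420],None,fx=3,fy=3,interpolation=cv2.INTER_CUBIC))
```

```text
{'t': np.float64(8.35), 'q': array([-0.0241,  0.3839, -0.4134,  0.0041, -0.7686, -1.8834]), 'eef_pos': array([ 0.5468, -0.2061,  0.0474]), 'ee_rot': array([-1.5763e+00,  1.2000e-03,  1.2371e+00]), 'force': array([  5.9009, -14.0797,  -2.7951]), 'width': np.float64(0.0615)}
[-5.0576303  -2.11936726  1.01550837]
```

View pics/w4z.png

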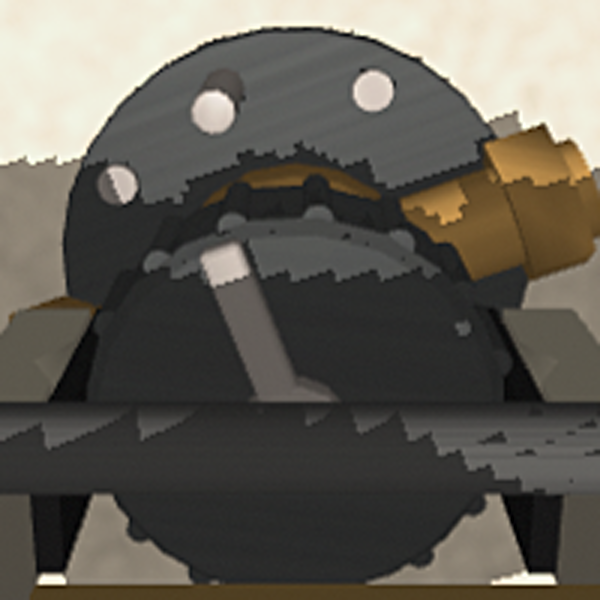

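The moment has risen to 1 N m and the rib lines up with the post, so the wheel is at its stop. Opening the jaw and going up.

Request:
move_arm([
  [0,0,0],
  [0,0,0],
  [0,0,0],
  [0,0,0],
], jaw=[0,0,0,0], roll=[0,0,0,0])

```text
t: 8.9
eef_pos: [0.5438, -0.204, 0.0465]
ee_rot: [-1.571, -0.0, 1.235]
force: [-0.6, -0.3, -0.9]
width: 0.0871
```

Request:
move_arm([
  [0,-0.02,0],
  [0,-0.04,0],
  [0,-0.05,0],
  [0,-0.03,0],
  [0,0,0],
], jaw=[0,0,0,0,0], roll=[0,0,0,0,0])

```text
t: 9.52
eef_pos: [0.5453, -0.2044, 0.1895]
ee_rot: [-1.576, -0.001, 1.235]
force: [0.5, 0.4, -1.2]
width: 0.0878
```

Run:
```python
from h import *
s=st(); print(s["moment"]);s,f,T=wr("w5"); cv2.imwrite("pics/w5z.png",cv2.resize(f["pixels"][120:260,220:420],None,fx=4,fy=4,interpolation=cv2.INTER_CUBIC))
f=arm.grab_frame("top"); lm(f,"knob_grip"); lm(f,"knob_seat");f=arm.grab_frame("side"); lm(f,"knob_grip"); lm(f,"knob_seat")
```

```text
{'t': np.float64(9.525), 'q': array([-2.2700e-02,  2.3140e-01, -2.5540e-01,  5.0000e-04, -1.0786e+00,
       -1.8842e+00]), 'eef_pos': array([ 0.5453, -0.2044,  0.1895]), 'ee_rot': array([-1.576e+00, -1.300e-03,  1.235e+00]), 'force': array([ 0.5218,  0.4498, -1.2419]), 'width': np.float64(0.0878)}
[-0.05338391 -0.0311671   0.01322629]
knob_grip []
knob_seat []
knob_grip [(array([ 0.5423, -0.2066,  0.0659]), 0.67), (array([0.5282, 0.0117, 0.0336]), 0.55)]
knob_seat [(array([0.532 , 0.0154, 0.017 ]), 0.65)]
```

View pics/w5z.png

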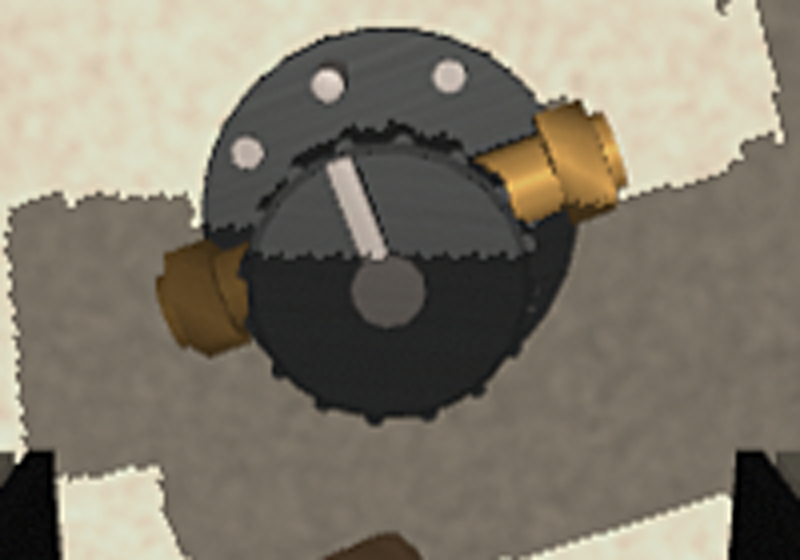

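Run:
```python
from h import *
s,f,T=wr("w5c"); h=ray(f,T,317,193,.08); r=ray(f,T,305,160.5,.08); p=ray(f,T,301.75,141.25,.036)
an=lambda a:np.arctan2(*(a-h)[1::-1])
print(h,an(r),an(p),np.linalg.norm((p-h)[:2]), np.linalg.norm((r-h)[:2]),togo(s,[.530,.013,.19]))
```

```text
[ 0.54007758 -0.20373258  0.08      ] -3.136758182739896 -3.119730457853963 0.040475399155242425 0.02872818339993834 [ 0.2007 -0.0044  0.0843]
```

The wheel is shut: the rib is at -3.137 and the post at -3.120 rad. Moving on to the knob.

Request:
move_arm([
  [0.05,0,0.021],
  [0.05,0,0.021],
  [0.05,0,0.021],
  [0.05,0,0.021],
  [0,0,0],
], jaw=[0,0,0,0,0], roll=[0,0,0,0,0])

```text
t: 10.55
eef_pos: [0.5304, 0.0153, 0.1864]
ee_rot: [-1.571, -0.0, 1.239]
force: [1.0, 0.1, 0.0]
width: 0.0876
```

Run:
```python
from h import *
st();s,f,T=wr("k1"); lm(f,"knob_grip");lm(f,"knob_seat"); cv2.imwrite("pics/k1z.png",cv2.resize(f["pixels"][140:260,240:400],None,fx=5,fy=5,interpolation=cv2.INTER_CUBIC))
```

```text
{'t': np.float64(10.55), 'q': array([ 3.9850e-01,  1.5290e-01, -3.6360e-01, -1.0000e-04, -1.0543e+00,
       -2.3012e+00]), 'eef_pos': array([0.5304, 0.0153, 0.1864]), 'ee_rot': array([-1.5707e+00, -1.0000e-04,  1.2389e+00]), 'force': array([1.0323, 0.0609, 0.0024]), 'width': np.float64(0.0876)}
knob_grip [(array([0.5333, 0.0148, 0.033 ]), 0.85)]
knob_seat [(array([0.5261, 0.0112, 0.0182]), 0.62)]
```

View pics/k1z.png

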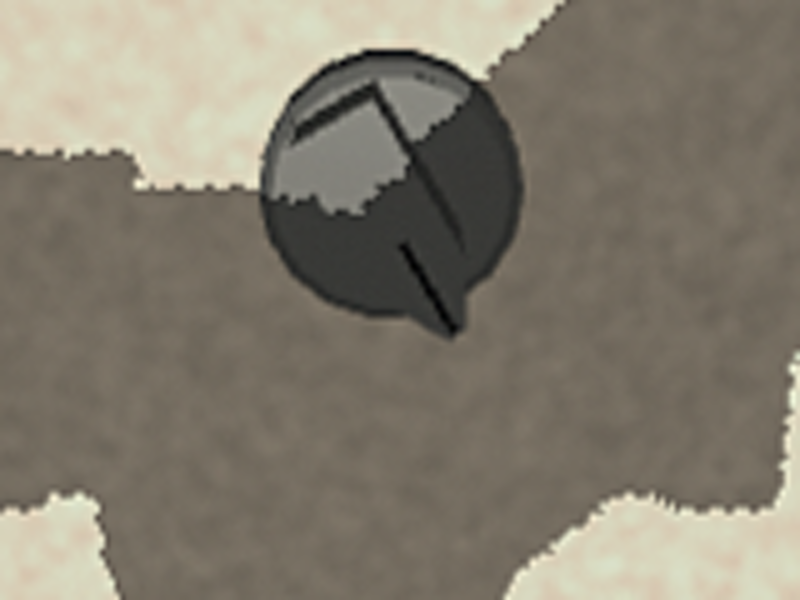

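The pointer line runs from zoom px (403,243) to (455,330), and the skirt is centred near (390,183).

Run:
```python
from h import *
s,f,T=wr("k1b"); z=lambda u,v:(240+u/5,140+v/5)
a=ray(f,T,*z(403,243),.048); b=ray(f,T,*z(455,330),.048); print(a,b,np.arctan2(*(b-a)[1::-1]))
e1=ray(f,T,*z(375,83),.048);e2=ray(f,T,*z(460,245),.048); print("edge",np.arctan2(*(e2-e1)[1::-1]))
e1b=ray(f,T,*z(295,135),.048); print("back",np.arctan2(*(e1-e1b)[1::-1]), np.linalg.norm((e1-e1b)[:2]))
th=np.arctan2(*(b-a)[1::-1]); d=np.array([np.cos(th),np.sin(th)])
print("c from nose",b[:2]-.025*d,"from back",((e1+e1b)/2)[:2]+.022*d)
img=cv2.resize(f["pixels"][140:260,240:400],None,fx=5,fy=5,interpolation=cv2.INTER_CUBIC)
for c,col in (((.530,.0135),(0,0,255)),):
  for zz in(0.001,.022):
    for t in np.linspace(0,6.28,60):
      p=(proj(f,T,[c[0]+.027*np.cos(t),c[1]+.027*np.sin(t),zz])-[240,140])*5; cv2.circle(img,tuple(int(x) for x in p),2,col if zz>.01 else (255,0,0),-1)
  R2=np.array([[d[0],-d[1]],[d[1],d[0]]])
  for q in ((-.022,-.009),(-.022,.009),(.012,.009),(.012,-.009),(.025,0)):
    w=R2@q+c; p=(proj(f,T,[*w,.048])-[240,140])*5; cv2.circle(img,tuple(int(x) for x in p),4,(0,255,0),-1)
cv2.imwrite("pics/k1o.png",img)
```

```text
[0.53250951 0.01407962 0.048     ] [0.55167901 0.01777072 0.048     ] 0.1902221875936947
edge 0.14293403575512792
back 1.8113653644117755 0.017410462104120887
c from nose [0.52712996 0.01304379] from back [0.52639967 0.0147946 ]
```

View pics/k1o.png

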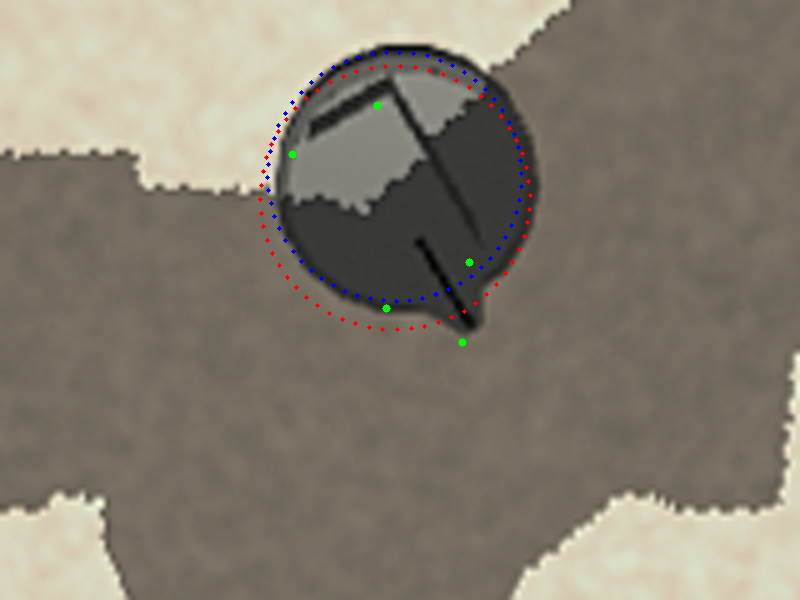

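```bash
cat > kfit.py <<'E'
from h import *
def fit(f,T,x0,y0,k,a,b,c1,c2):
    z=lambda p:(x0+p[0]/k,y0+p[1]/k)
    a,b,c1,c2=[ray(f,T,*z(p),.048)[:2] for p in (a,b,c1,c2)]
    th=np.arctan2(*(b-a)[::-1]); tb=np.arctan2(*(c1-c2)[::-1])-np.pi/2; d=np.array([np.cos(th),np.sin(th)])
    print("line",th,"back",tb,"nose c",b-.025*d,"back c",(c1+c2)/2+.022*d)
E
python3 - <<'E'
from kfit import *
s,f,T=wr("k1c"); print(s["eef_pos"],s["ee_rot"])
p=f["pixels"]; q=cv2.imread("pics/k1b.png"); print(np.abs(p.astype(int)-q).mean(), np.abs(p.astype(int)-cv2.imread("pics/k1.png")).mean())
fit(f,T,240,140,5,(418,240),(475,325),(390,83),(310,133))
E
```

```text
[0.53039269 0.01162478 0.18627982] [-1.57033676e+00  4.81614335e-04  1.23415605e+00]
1.7248658854166667 4.649524739583334
line 0.2425264447122528 back 0.22265013426477265 nose c [0.52776898 0.01516042] back c [0.52691447 0.01811686]
```

Request:
move_arm([
  [0,0,0],
  [0,0,0],
  [0,0,0],
  [0,0,0],
  [0,0,0],
], jaw=[0,0,0,0,0], roll=[-0.18,-0.18,-0.18,0,0])

```text
t: 11.42
eef_pos: [0.5305, 0.0116, 0.1865]
ee_rot: [-1.571, -0.0, 1.77]
force: [-0.1, -0.0, -0.6]
width: 0.0875
```

Run:
```python
from h import *
st();s,f,T=wr("k2"); print(T[:3,3]);lm(f,"knob_grip");lm(f,"knob_seat"); st(); cv2.imwrite("pics/k2z.png",cv2.resize(f["pixels"][140:260,240:400],None,fx=5,fy=5,interpolation=cv2.INTER_CUBIC))
```

```text
{'t': np.float64(11.425), 'q': array([ 0.3917,  0.1529, -0.3633, -0.    , -1.0546, -1.7637]), 'eef_pos': array([0.5305, 0.0116, 0.1865]), 'ee_rot': array([-1.5707, -0.    ,  1.7695]), 'force': array([-0.0938, -0.0206, -0.5936]), 'width': np.float64(0.0875)}
[ 0.45910417 -0.00229849  0.34342072]
knob_grip [(array([0.5302, 0.0144, 0.0318]), 0.66)]
knob_seat [(array([0.5271, 0.0124, 0.0158]), 0.58)]
{'t': np.float64(11.575), 'q': array([ 0.3924,  0.1528, -0.3633, -0.    , -1.0547, -1.7618]), 'eef_pos': array([0.5305, 0.012 , 0.1865]), 'ee_rot': array([-1.5708, -0.    ,  1.7722]), 'force': array([ 0.5833,  0.3057, -1.0886]), 'width': np.float64(0.0877)}
```

View pics/k2z.png

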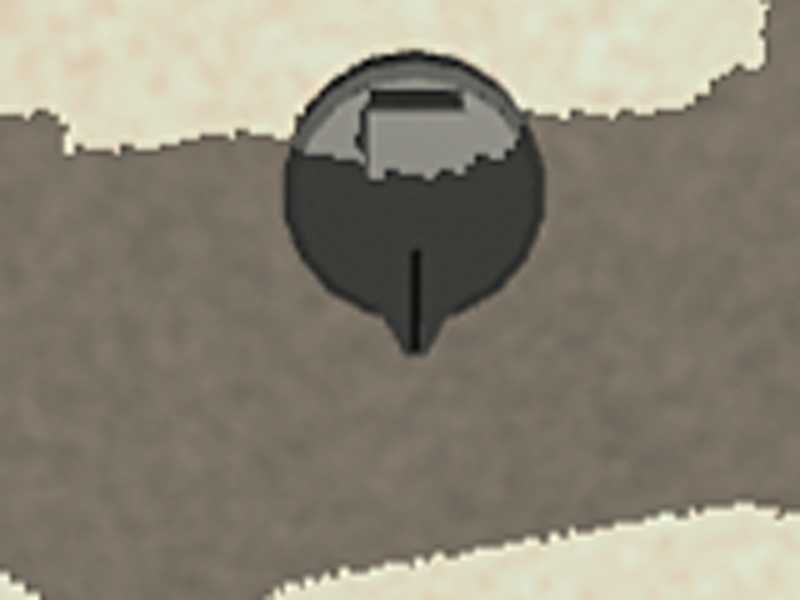

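The pointer line is vertical in the image, from zoom px (415,250) to (415,350). The back edge of the bar runs from (370,97) to (463,97), so the jaw is aligned with the bar.

Run:
```python
from kfit import *
s,f,T=wr("k2b")
fit(f,T,240,140,5,(415,250),(415,352),(370,90),(463,90))
print(s["eef_pos"],togo(s,[.5275,.0145,.035]))
```

```text
line 0.20443593620677183 back -2.9411488049406995 nose c [0.52765728 0.01650944] back c [0.52487808 0.0162105 ]
[0.53051109 0.01199983 0.18653335] [0.003  0.1515 0.0024]
```

Request:
move_arm([
  [0.0045,0.03,0.003],
  [0,0.05,0],
  [0,0.04,0],
  [0,0.02,0],
  [0,0,0],
], jaw=[0,0,0,0,0], roll=[0,0,0,0,0], grip_force=35)

```text
t: 12.25
eef_pos: [0.5256, 0.0157, 0.0452]
ee_rot: [-1.567, 0.001, 1.774]
force: [0.2, 0.3, 1.0]
width: 0.0878
```

Run:
```python
from kfit import *
st();s,f,T=wr("k3");print(s["eef_pos"],togo(s,[.5265,.016,.026]))
```

```text
{'t': np.float64(12.25), 'q': array([ 4.0310e-01,  3.1220e-01, -5.3720e-01, -2.0000e-04, -7.2490e-01,
       -1.7708e+00]), 'eef_pos': array([0.5256, 0.0157, 0.0452]), 'ee_rot': array([-1.5674e+00,  6.0000e-04,  1.7738e+00]), 'force': array([0.1548, 0.2891, 1.0001]), 'width': np.float64(0.0878)}
[0.5255979  0.01567138 0.04516701] [ 0.0002  0.0192 -0.001 ]
```

View pics/k3.png

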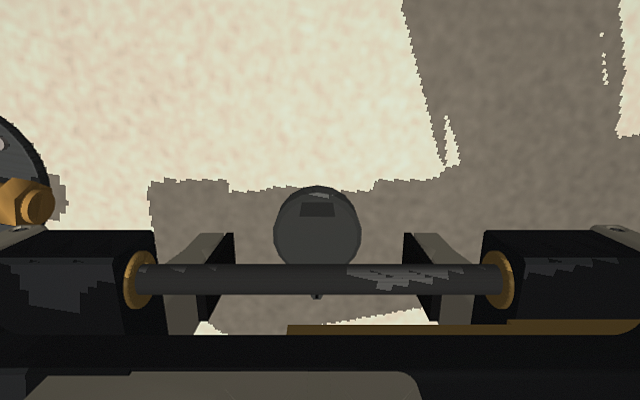

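The knob is centred between the fingers at px 317, where the fingers' midpoint is 319. Going down and gripping.

Request:
move_arm([
  [0,0.019,-0.001],
  [0,0,0],
  [0,0,0],
  [0,0,0],
  [0,0,0],
], jaw=[0,0,1,1,1], roll=[0,0,0,0,0])

```text
t: 12.92
eef_pos: [0.528, 0.0164, 0.0282]
ee_rot: [-1.572, -0.0, 1.775]
force: [-0.0, -0.0, 0.1]
width: 0.063
```

Request:
move_arm([
  [0,0,0],
  [0,0,0],
  [0,0,0],
  [0,0,0],
  [0,0,0],
], jaw=[1,1,1,1,1], roll=[0,0,0,0,0])

```text
t: 13.55
eef_pos: [0.5276, 0.0162, 0.0275]
ee_rot: [-1.571, 0.0, 1.775]
force: [0.2, -0.3, -0.8]
width: 0.0174
```

Run:
```python
from kfit import *
st()
```

```text
{'t': np.float64(13.55), 'q': array([ 0.4026,  0.3395, -0.5514,  0.    , -0.68  , -1.7696]), 'eef_pos': array([0.5276, 0.0162, 0.0275]), 'ee_rot': array([-1.5707,  0.    ,  1.7746]), 'force': array([ 0.1996, -0.2903, -0.7677]), 'width': np.float64(0.0174)}
```

Request:
move_arm([
  [0,-0.03,0],
  [0,-0.06,0],
  [0,-0.06,0],
  [0,-0.02,0],
], jaw=[1,1,1,1], roll=[0,0,0,0])

```text
t: 14.05
eef_pos: [0.5292, 0.0166, 0.2017]
ee_rot: [-1.577, -0.001, 1.775]
force: [0.1, 0.8, -1.8]
width: 0.0175
```

Request:
move_arm([
  [0.05,0,-0.015],
  [0.05,0,-0.015],
  [0.05,0,-0.015],
  [0,0,0],
  [0,0,0],
], jaw=[1,1,1,1,1], roll=[0,0,0,0,0])

```text
t: 14.68
eef_pos: [0.5409, 0.1722, 0.1971]
ee_rot: [-1.57, 0.0, 1.775]
force: [0.8, 0.2, -1.6]
width: 0.018
```

Request:
move_arm([
  [0,0,0],
  [0,0,0],
], jaw=[1,1], roll=[0,0])

```text
t: 14.92
eef_pos: [0.5413, 0.1713, 0.1977]
ee_rot: [-1.571, -0.0, 1.773]
force: [0.4, -0.4, -0.9]
width: 0.0179
```

Run:
```python
from kfit import *
st();s,f,T=wr("s1");lm(f,"spindle_tip");lm(f,"bleed_valve");lm(f,"knob_grip");lm(f,"knob_seat");st()
```

```text
{'t': np.float64(14.925), 'q': array([ 0.6511,  0.2045, -0.2708,  0.    , -1.0954, -2.0192]), 'eef_pos': array([0.5413, 0.1713, 0.1977]), 'ee_rot': array([-1.5709, -0.    ,  1.7734]), 'force': array([ 0.4391, -0.3946, -0.8718]), 'width': np.float64(0.0179)}
spindle_tip [(array([0.5422, 0.2508, 0.0719]), 0.59)]
bleed_valve [(array([ 0.5348,  0.2554, -0.0068]), 0.88), (array([0.3718, 0.2375, 0.0007]), 0.79)]
knob_grip [(array([0.5433, 0.1725, 0.2018]), 0.68)]
knob_seat []
{'t': np.float64(15.175), 'q': array([ 0.6519,  0.2049, -0.2704, -0.    , -1.0954, -2.0194]), 'eef_pos': array([0.5414, 0.1719, 0.1976]), 'ee_rot': array([-1.5709e+00, -1.0000e-04,  1.7741e+00]), 'force': array([-0.0865,  1.1291, -1.576 ]), 'width': np.float64(0.0174)}
```

View pics/s1.png

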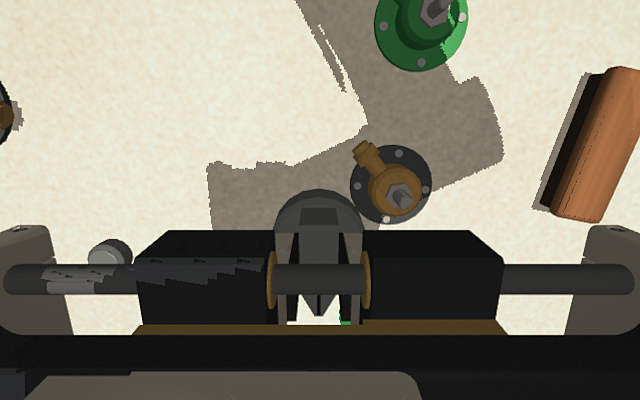

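The brass bleed valve is at px (392,185), with its stub at (365,152) and the spindle near (400,195). Zooming in.

Run:
```python
from kfit import *
f=cv2.imread("pics/s1.png"); cv2.imwrite("pics/s1z.png",cv2.resize(f[130:230,340:440],None,fx=6,fy=6,interpolation=cv2.INTER_CUBIC))
```

```text
(no output)
```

View pics/s1z.png

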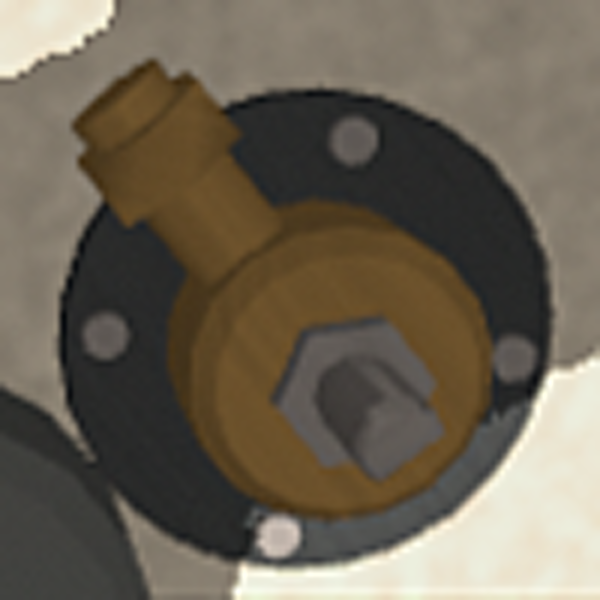

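```bash
cat > ov.py <<'E'
from kfit import *
def dmodel(yaw,r=.007,fl=.0035):
    a=np.arccos(fl/r); t=np.linspace(a,2*np.pi-a,40)
    P=np.c_[r*np.cos(t),r*np.sin(t)]; P=np.vstack([P,P[:1]])
    c,s=np.cos(yaw),np.sin(yaw); return P@np.array([[c,s],[-s,c]])
def overlay(f,T,x0,y0,w,h,k,c,yaw,out,tip=.074):
    img=cv2.resize(f["pixels"][y0:y0+h,x0:x0+w],None,fx=k,fy=k,interpolation=cv2.INTER_CUBIC)
    def pl(P,z,col):
        q=np.array([(proj(f,T,[c[0]+a,c[1]+b,z])-[x0,y0]+.5)*k-.5 for a,b in P]); cv2.polylines(img,[q.astype(np.int32)],False,col,1,cv2.LINE_AA)
    t=np.linspace(0,6.3,60); C=np.c_[np.cos(t),np.sin(t)]
    pl(.045*C,.006,(255,0,0)); pl(.026*C,.040,(0,255,0))
    pl(dmodel(yaw),tip,(0,0,255)); pl(dmodel(yaw),.046,(0,255,255))
    d=-np.array([np.cos(yaw),np.sin(yaw)]); pl(np.array([0*d,.060*d]),.025,(255,0,255))
    cv2.imwrite(out,img)
E
python3 - <<'E'
from ov import *
s,f,T=wr("s2")
a=ray(f,T,340+378/6,130+480/6,.074); b=ray(f,T,340+443/6,130+430/6,.074); print(a,b,np.linalg.norm(b-a), np.arctan2(*(b-a)[1::-1])-np.pi/2)
overlay(f,T,340,130,100,100,7,(.5415,.251),.88,"pics/s2o.png")
E
```

```text
[0.5435412  0.25063302 0.074     ] [0.53407126 0.25799241 0.074     ] 0.011993347139179827 0.9101557618179692
```

View pics/s2o.png

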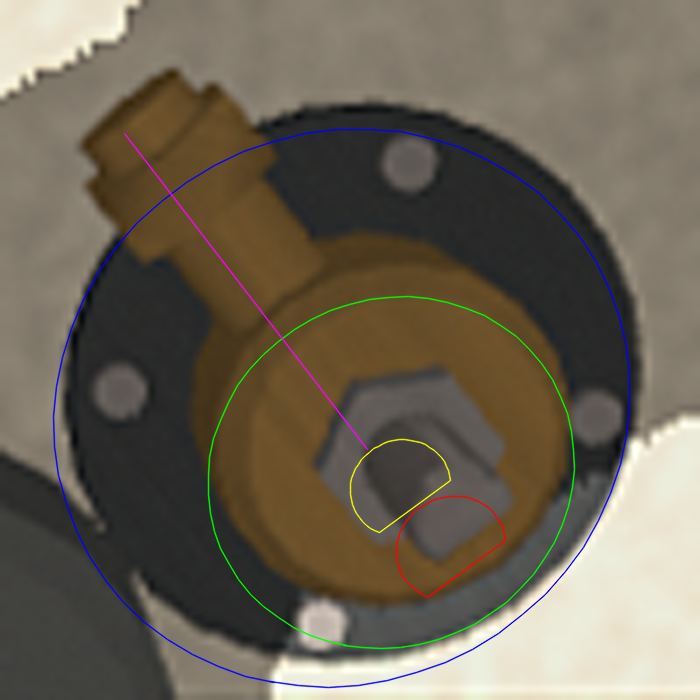

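Request:
move_arm([
  [0,0,0],
  [0,0,0],
  [0,0,0],
  [0,0,0],
  [0,0,0],
], jaw=[1,1,1,1,1], roll=[-0.18,-0.18,-0.18,-0.18,-0.18])

```text
t: 15.85
eef_pos: [0.5413, 0.1722, 0.1976]
ee_rot: [-1.571, -0.0, 2.681]
force: [0.3, 0.7, -1.5]
width: 0.0178
```

Request:
move_arm([
  [0,0,0],
  [0,0,0],
  [0,0,0],
  [0,0,0],
  [0,0,0],
], jaw=[1,1,1,1,1], roll=[-0.18,-0.18,-0.18,-0.18,-0.18])

```text
t: 16.48
eef_pos: [0.5413, 0.1722, 0.1976]
ee_rot: [-1.571, -0.0, -2.703]
force: [-0.3, -0.5, -1.5]
width: 0.0177
```

Request:
move_arm([
  [0,0,0],
  [0,0,0],
  [0,0,0],
  [0,0,0],
  [0,0,0],
], jaw=[1,1,1,1,1], roll=[-0.18,-0.18,-0.18,-0.18,-0.18])

```text
t: 17.1
eef_pos: [0.5413, 0.1722, 0.1976]
ee_rot: [-1.571, -0.0, -1.803]
force: [-0.2, -0.6, -1.0]
width: 0.0176
```

Request:
move_arm([
  [0,0,0],
  [0,0,0],
  [0,0,0],
  [0,0,0],
  [0,0,0],
], jaw=[1,1,1,1,1], roll=[-0.18,-0.18,0,0,0])

```text
t: 17.73
eef_pos: [0.5414, 0.1722, 0.1976]
ee_rot: [-1.571, 0.0, -1.451]
force: [-0.1, 0.7, -1.8]
width: 0.0181
```

Run:
```python
from ov import *
s=st();s,f,T=wr("s3");lm(f,"spindle_tip");lm(f,"bleed_valve");lm(f,"knob_grip");st()
p=proj(f,T,[.537,.2514,.04]); x0,y0=int(p[0])-50,int(p[1])-50; print(x0,y0)
overlay(f,T,x0,y0,100,100,7,(.537,.2514),.88,"pics/s3o.png")
```

```text
{'t': np.float64(17.725), 'q': array([ 0.6524,  0.2051, -0.2703,  0.    , -1.0954,  1.0383]), 'eef_pos': array([0.5414, 0.1722, 0.1976]), 'ee_rot': array([-1.5707,  0.    , -1.4508]), 'force': array([-0.0763,  0.7011, -1.7766]), 'width': np.float64(0.0181)}
spindle_tip [(array([0.5407, 0.2514, 0.0661]), 0.57), (array([0.5437, 0.1679, 0.2009]), 0.24)]
bleed_valve [(array([ 0.5354,  0.2523, -0.0043]), 0.91), (array([0.5423, 0.2494, 0.0706]), 0.26)]
knob_grip [(array([0.545 , 0.1706, 0.2066]), 0.81), (array([0.4534, 0.4392, 0.0057]), 0.35)]
{'t': np.float64(17.925), 'q': array([ 0.6525,  0.2051, -0.2703, -0.    , -1.0954,  1.0399]), 'eef_pos': array([0.5413, 0.1723, 0.1976]), 'ee_rot': array([-1.5708,  0.    , -1.4493]), 'force': array([-0.1043, -0.322 , -0.3928]), 'width': np.float64(0.0173)}
188 126
```

View pics/s3o.png

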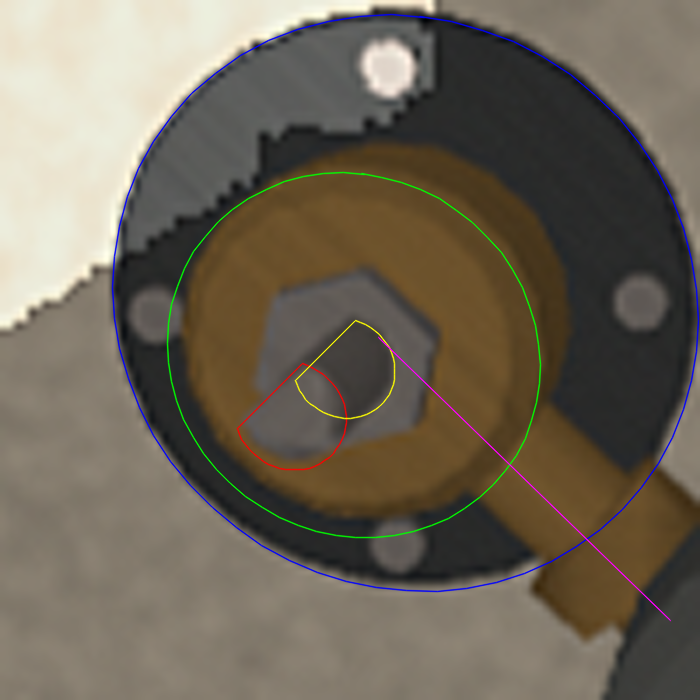

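View pics/s3.png

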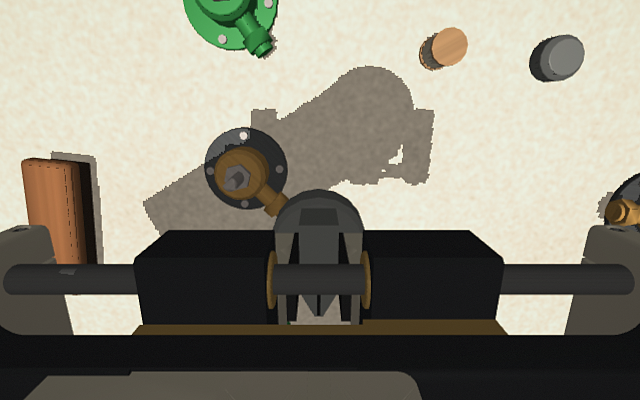

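Run:
```python
import cv2,numpy as np
o=[]
for n,(x,y) in (("s2",(403,198)),("s3",(234,180))):
    c=cv2.imread(f"pics/{n}.png")[y-18:y+18,x-18:x+18]; c=np.clip((c.astype(float)-20)*2.0,0,255).astype(np.uint8)
    o.append(cv2.resize(c,(396,396),interpolation=cv2.INTER_CUBIC))
cv2.imwrite("pics/tips.png",np.hstack(o))
```

```text
(no output)
```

View pics/tips.png

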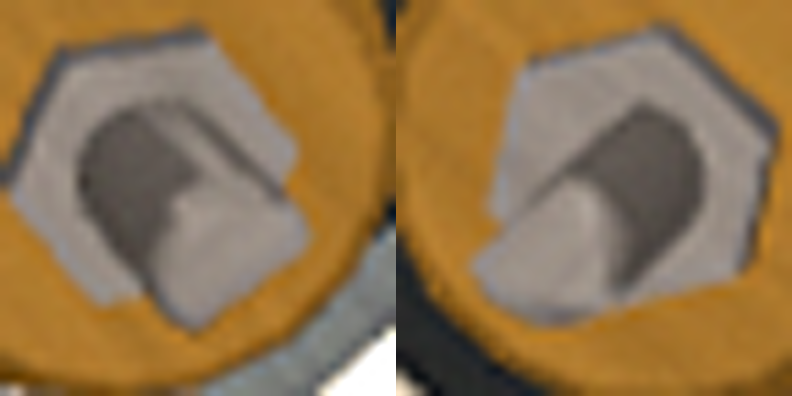

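```bash
cat > joint.py <<'E'
from ov import *
# stored poses
def cam(eef,rot,HE):
    M=np.eye(4); M[:3,:3]=R.from_euler("xyz",rot).as_matrix(); M[:3,3]=eef; return M@HE
E
python3 - <<'E'
from joint import *
s,f,T3=wr("s3b"); HE=np.array(f["hand_eye"])
T2=cam([.5414,.1719,.1976],[-1.5709,-1e-4,1.7741],HE)
P=lambda x,y,u,v:(x-18+(u+.5)/11-.5, y-18+(v+.5)/11-.5)
for T,x,y,a,b in((T2,403,198,(192,328),(310,240)),(T3,234,180,(79,268),(179,178))):
    A,B=[ray(f,T,*P(x,y,*q),.073) for q in(a,b)]
    d=(B-A)[:2]; n=np.array([d[1],-d[0]])/np.linalg.norm(d); 
    if n@[1,1]<0:n=-n
    print(A,B,np.linalg.norm(d),"yaw",np.arctan2(n[1],n[0]),"c",(A+B)[:2]/2-.0035*n)
E
```

```text
[0.54370555 0.24850885 0.073     ] [0.53453484 0.25588241 0.073     ] 0.011767380479461418 yaw 0.8936008356241717 c [0.53692706 0.24946796]
[0.53510313 0.25713559 0.073     ] [0.54344975 0.24954303 0.073     ] 0.011283305073560655 yaw 0.832671624401162 c [0.53692128 0.25075025]
```

Run:
```python
from joint import *
s,f,T=wr("s3c"); HE=np.array(f["hand_eye"]); 
def pt(x,y,z): # tool coordinates
    c=np.linalg.inv(HE)@[x,y,z,1]; F=200/np.tan(np.radians(f["fovy"])/2); return F*c[:2]/c[2]+[f["cx"],f["cy"]]
img=cv2.resize(f["pixels"][180:330,240:400],None,fx=5,fy=5,interpolation=cv2.INTER_CUBIC)
for y,col,pts in((-.0205,(0,0,255),[(.009,.022),(-.009,.022),(-.009,-.012),(0,-.025),(.009,-.012)]),(.0055,(0,255,0),[(.009,.022),(-.009,.022)]),(.0055,(255,0,0),[(.027*np.cos(t),.027*np.sin(t)) for t in np.linspace(0,6.28,40)])):
    for x,z in pts: p=(pt(x,y,z)-[240,180]+.5)*5; cv2.circle(img,(int(p[0]),int(p[1])),3,col,-1)
cv2.imwrite("pics/hand.png",img); print(togo(s,[.537,.2502,.19]))
```

```text
[-0.0779  0.0076  0.0051]
```

View pics/hand.png

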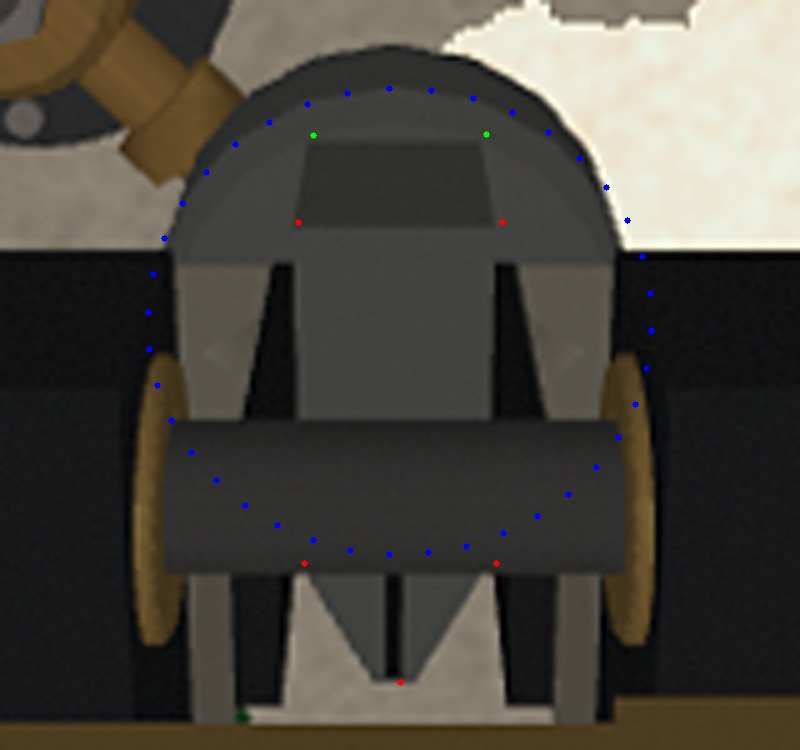

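The in-hand model overlay puts the knob axis within about 0.5 mm of the TCP. The spindle is at (0.537, 0.250) with its flat at about 0.87 rad. Turning back to tool yaw 2.44.

Request:
move_arm([
  [0,0,0],
  [0,0,0],
  [0,0,0],
  [0,0,0],
  [0,0,0],
], jaw=[1,1,1,1,1], roll=[0.171,0.171,0.171,0.171,0.171])

```text
t: 18.65
eef_pos: [0.5414, 0.1722, 0.1976]
ee_rot: [-1.571, 0.0, -2.31]
force: [0.1, -0.4, -0.6]
width: 0.0177
```

Request:
move_arm([
  [0,0,0],
  [0,0,0],
  [0,0,0],
  [0,0,0],
  [0,0,0],
], jaw=[1,1,1,1,1], roll=[0.171,0.171,0.171,0.171,0.171])

```text
t: 19.27
eef_pos: [0.5414, 0.1722, 0.1976]
ee_rot: [-1.571, 0.0, 3.119]
force: [-0.5, 0.2, -0.9]
width: 0.0181
```

Request:
move_arm([
  [0,0,0],
  [0,0,0],
  [0,0,0],
  [0,0,0],
  [0,0,0],
], jaw=[1,1,1,1,1], roll=[0.171,0.171,0.171,0.171,0])

```text
t: 19.9
eef_pos: [0.5413, 0.1722, 0.1976]
ee_rot: [-1.571, 0.0, 2.442]
force: [0.1, 0.3, -1.4]
width: 0.0175
```

Run:
```python
from ov import *
st();s,f,T=wr("s4");lm(f,"spindle_tip");s=arm.get_state()
print(togo(s,[.537,.2502,.11]))
p=proj(f,T,[.537,.2502,.04]); x0,y0=int(p[0])-50,int(p[1])-50; print(x0,y0)
overlay(f,T,x0,y0,100,100,7,(.537,.2502),.87,"pics/s4o.png")
```

```text
{'t': np.float64(19.9), 'q': array([ 0.6524,  0.2051, -0.2703,  0.    , -1.0954, -1.3525]), 'eef_pos': array([0.5413, 0.1722, 0.1976]), 'ee_rot': array([-1.5708,  0.    ,  2.4415]), 'force': array([ 0.1376,  0.2647, -1.3651]), 'width': np.float64(0.0175)}
spindle_tip [(array([0.3705, 0.2421, 0.073 ]), 0.91)]
[ 0.0534  0.0876 -0.057 ]
319 185
```

View pics/s4o.png

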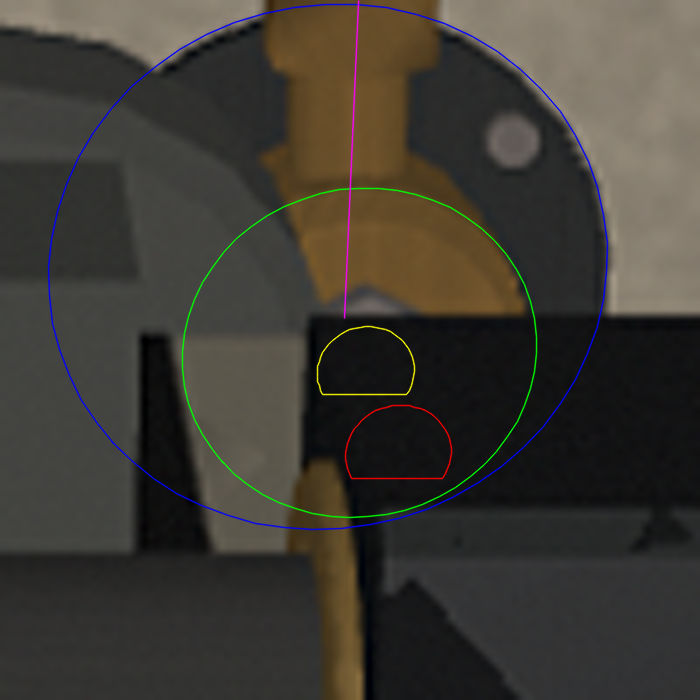

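The yaw matches: the stub runs vertically in the image, parallel to the pointer. Moving over the spindle.

Request:
move_arm([
  [0.0265,0,-0.0285],
  [0.027,0,-0.0285],
  [0,0.03,0],
  [0,0.03,0],
  [0,0.025,0],
], jaw=[1,1,1,1,1], roll=[0,0,0,0,0], grip_force=40)

```text
t: 20.62
eef_pos: [0.5369, 0.2503, 0.1114]
ee_rot: [-1.57, -0.0, 2.444]
force: [0.2, 0.2, 0.3]
width: 0.0177
```

Request:
move_arm([
  [0,0,0],
  [0,0,0],
  [0,0,0],
], jaw=[1,1,1], roll=[0,0,0])

```text
t: 21.0
eef_pos: [0.5379, 0.2508, 0.114]
ee_rot: [-1.573, 0.0, 2.441]
force: [0.0, 0.1, -0.2]
width: 0.0179
```

Run:
```python
from ov import *
s=st();print(togo(s,[.537,.2502,.11]))
f=arm.grab_frame("side"); cv2.imwrite("pics/side1.png",cv2.resize(f["pixels"][230:330,250:360],None,fx=6,fy=6,interpolation=cv2.INTER_CUBIC))
```

```text
{'t': np.float64(21.0), 'q': array([ 7.6550e-01,  3.2060e-01, -3.2190e-01,  3.0000e-04, -9.2610e-01,
       -1.4659e+00]), 'eef_pos': array([0.5379, 0.2508, 0.114 ]), 'ee_rot': array([-1.5729e+00,  5.0000e-04,  2.4413e+00]), 'force': array([ 0.0138,  0.138 , -0.2496]), 'width': np.float64(0.0179)}
[0.0003 0.004  0.001 ]
```

View pics/side1.png

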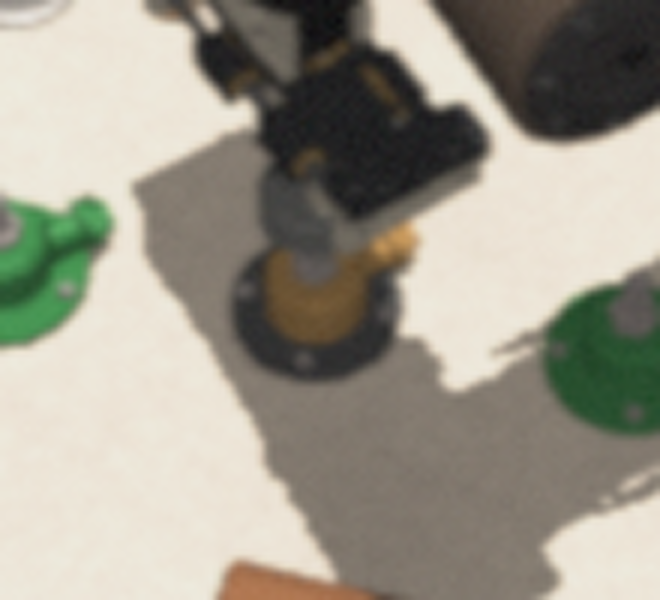

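Request:
move_arm([
  [0.0003,0.004,0.001],
  [0,0.004,0],
  [0,0.003,0],
  [0,0,0],
], jaw=[1,1,1,1], roll=[0,0,0,0])

```text
t: 21.55
eef_pos: [0.5362, 0.2496, 0.1011]
ee_rot: [-1.57, -0.0, 2.441]
force: [-0.2, 0.9, -0.7]
width: 0.0178
```

Request:
move_arm([
  [0,0.002,0],
  [0,0.002,0],
  [0,0.002,0],
  [0,0,0],
], jaw=[1,1,1,1], roll=[0,0,0,0])

```text
t: 22.05
eef_pos: [0.5365, 0.2499, 0.0954]
ee_rot: [-1.571, 0.0, 2.441]
force: [1.2, 0.9, -2.1]
width: 0.0177
```

Run:
```python
from ov import *
s=st();print(togo(s,[.537,.2502,.0835]),s["moment"])
```

```text
{'t': np.float64(22.05), 'q': array([ 0.766 ,  0.3392, -0.3439, -0.    , -0.8875, -1.4669]), 'eef_pos': array([0.5365, 0.2499, 0.0954]), 'ee_rot': array([-1.571 ,  0.    ,  2.4407]), 'force': array([ 1.199 ,  0.9442, -2.1153]), 'width': np.float64(0.0177)}
[-0.0002  0.012  -0.0006] [ 0.34046667 -0.25540078  0.02715405]
```

The underside is 6 mm below the tip and there is almost no force, so the knob is sliding on. Continuing.

Request:
move_arm([
  [0,0.003,0],
  [0,0.003,0],
  [0,0.003,0],
  [0,0.002,0],
  [0,0,0],
], jaw=[1,1,1,1,1], roll=[0,0,0,0,0])

```text
t: 22.68
eef_pos: [0.5364, 0.2499, 0.0844]
ee_rot: [-1.571, -0.0, 2.441]
force: [1.5, 2.1, -2.2]
width: 0.018
```

Request:
move_arm([
  [0,0.002,0],
  [0,0.002,0],
  [0,0.002,0],
  [0,0,0],
], jaw=[1,1,1,1], roll=[0,0,0,0])

```text
t: 23.18
eef_pos: [0.5366, 0.2499, 0.0788]
ee_rot: [-1.571, 0.0, 2.441]
force: [-0.4, 0.6, 3.7]
width: 0.0177
```

Run:
```python
from ov import *
s=st();print(togo(s,[.537,.2502,.0775]),s["moment"])
```

```text
{'t': np.float64(23.175), 'q': array([ 7.6590e-01,  3.5830e-01, -3.6100e-01,  2.0000e-04, -8.5110e-01,
       -1.4669e+00]), 'eef_pos': array([0.5366, 0.2499, 0.0788]), 'ee_rot': array([-1.5712e+00,  2.0000e-04,  2.4407e+00]), 'force': array([-0.4309,  0.5681,  3.7105]), 'width': np.float64(0.0177)}
[-0.0001  0.0013 -0.0005] [ 0.50937541 -0.07162189  0.05763314]
```

Request:
move_arm([
  [0,0.001,0],
  [0,0.001,0],
  [0,0,0],
], jaw=[1,1,1], roll=[0,0,0])

```text
t: 23.55
eef_pos: [0.5366, 0.2499, 0.0774]
ee_rot: [-1.572, 0.0, 2.441]
force: [-1.3, 1.4, 10.3]
width: 0.0176
```

Request:
move_arm([
  [0,0.001,0],
  [0,0.001,0],
  [0,0,0],
], jaw=[1,1,1], roll=[0,0,0])

```text
t: 23.92
eef_pos: [0.5368, 0.25, 0.0771]
ee_rot: [-1.572, 0.001, 2.442]
force: [-7.1, -1.4, 23.7]
width: 0.0179
```

Run:
```python
from ov import *
s=st();print(togo(s,[.537,.2502,.0775]),s["moment"])
```

```text
{'t': np.float64(23.925), 'q': array([ 7.6620e-01,  3.5980e-01, -3.6350e-01,  1.1000e-03, -8.4580e-01,
       -1.4669e+00]), 'eef_pos': array([0.5368, 0.25  , 0.0771]), 'ee_rot': array([-1.5724e+00,  1.0000e-03,  2.4415e+00]), 'force': array([-7.0868, -1.4277, 23.7311]), 'width': np.float64(0.0179)}
[-0.     -0.0004 -0.0003] [-0.24892278  2.61702718 -0.02153701]
```

It has reached the hard stop at the expected height with 24 N. Letting it settle, then a final visual check.

Request:
move_arm([
  [0,0,0],
  [0,0,0],
  [0,0,0],
  [0,0,0],
], jaw=[1,1,1,1], roll=[0,0,0,0])

```text
t: 24.42
eef_pos: [0.5368, 0.25, 0.0771]
ee_rot: [-1.573, 0.001, 2.442]
force: [-7.2, 0.2, 23.5]
width: 0.0177
```

Run:
```python
from ov import *
st();f=arm.grab_frame("side"); a=cv2.resize(f["pixels"][230:330,250:350],(400,400),interpolation=cv2.INTER_CUBIC)
g=arm.grab_frame("top"); cv2.imwrite("pics/top9.png",g["pixels"])
b=cv2.resize(f["pixels"][130:230,240:440],(800,400)[0:1]+(400,)) if 0 else cv2.resize(g["pixels"][191:241,370:420],(400,400),interpolation=cv2.INTER_CUBIC)
cv2.imwrite("pics/fin.png",np.hstack([a,b])); cv2.imwrite("pics/side9.png",f["pixels"])
s,h,T=wr("w9")
```

```text
{'t': np.float64(24.425), 'q': array([ 7.6610e-01,  3.5980e-01, -3.6360e-01,  1.0000e-03, -8.4570e-01,
       -1.4669e+00]), 'eef_pos': array([0.5368, 0.25  , 0.0771]), 'ee_rot': array([-1.5725e+00,  1.0000e-03,  2.4415e+00]), 'force': array([-7.2365,  0.1806, 23.549 ]), 'width': np.float64(0.0177)}
```

View pics/fin.png

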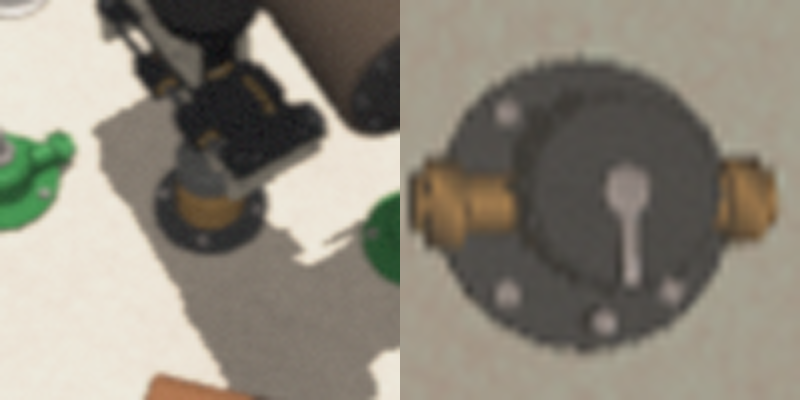

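View pics/top9.png

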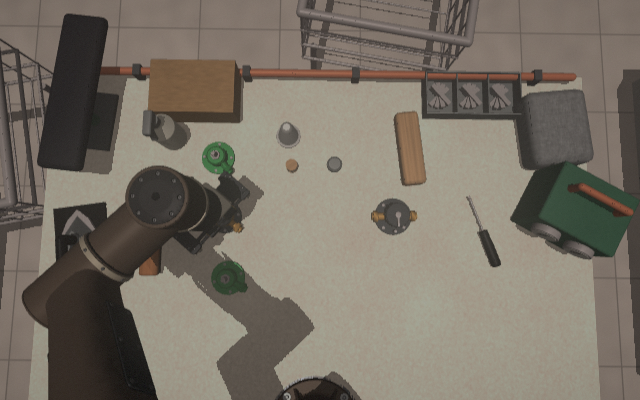

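View pics/w9.png

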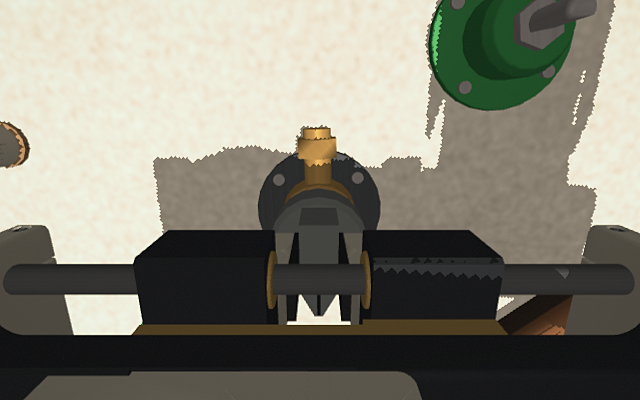

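The knob sits down on the valve with its pointer opposite the stub (px 317,140). In the top view the wheel's rib points at the post and the bystanders haven't moved. Handing in.

Run:
```python
from h import *
st(); print(arm.job_done())
```

```text
{'t': np.float64(24.575), 'q': array([ 7.6620e-01,  3.5980e-01, -3.6360e-01,  1.0000e-03, -8.4570e-01,
       -1.4669e+00]), 'eef_pos': array([0.5368, 0.25  , 0.0771]), 'ee_rot': array([-1.5725e+00,  9.0000e-04,  2.4415e+00]), 'force': array([-7.22760e+00,  1.20000e-03,  2.32247e+01]), 'width': np.float64(0.0176)}
the job is handed in; nothing more can be done
None
```

The steam is shut off at the stop valve. The pointer knob is on the bleed valve's spindle, pushed fully home, and the fingers were still holding it down when I handed the job in at 24.6 s. No verdict is reported back.

- **Wheel:** I turned it clockwise in one grip, about 2.45 rad, until it hit its stop and the moment rose to about 1 N m. After I let go, the rib was within 0.02 rad of the post's direction, and the last top view still shows it pointing there.
- **Knob:** It slid onto the spindle with almost no force, its pointer at about 0.87 rad over the flat. It stopped hard with the finger ends 77.1 mm above the table, where 77.5 mm was expected. It was pressed down steadily with about 23 N and had not slipped in the grip.
- **Other items:** The bystanders I could see in the last top view had not moved. The arm covered part of the brush.
- **Measurements that disagreed:** The trained networks put the spindle 3–5 mm further along x than my own measurement. I went with mine, from two wrist pictures half a turn apart that agreed to about 1.3 mm, and the easy fit bore it out. About 7 N of sideways force remained while pressing.

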